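# Open the push-and-turn bottle

### The job

Open the child-resistant bottle in the bench holder: push its black cap down and, keeping it down, turn it anticlockwise to its stop, without forcing it. Ease it back a touch, lift the cap off and set it down upright, not dropped, in the shallow steel dish. Leave the timer, the small reagent bottle, the tape roll and the carton where they are.

Things in the scene. Friction and masses are not known exactly. Their poses are not given: they have to be found in the camera images.
- cap: Child-resistant cap: black round ribbed plastic, 54 mm outside diameter, 36 mm high, about 35 g, open below, two raised grey arrows on its flat top. Origin at the centre of its underside, z up. It starts closed on the bottle's neck; grip its sides within the upper 30 mm. Inside, three lugs sit in notches of the neck, pushed up by a spring: about 6 N closed, 2.2 N more per mm pushed down.
- cap_top (a point): Centre of the cap's flat top, 36 mm above its origin. Until pushed 3.5 mm down on the neck (about 14 N) the cap has 0.02 to 0.65 rad of free play, then catches; hard bottom at 4.5 mm (about 16 N): push 16 to 22 N. Kept down it turns anticlockwise from above to a stop 0.75 to 1.4 rad from its start (how far can only be felt). It lifts straight off only within the last 0.15 rad before the stop.
- holder: Bottle holder fixed to the bench: aluminium plate 116 x 116 x 8 mm, rubber-lined cup 88 mm diameter, 45 mm high, holding a white plastic bottle (76 mm diameter, shoulder 76 to 96 mm above the bench, neck 32 mm). Origin at the plate's underside, centre. The lining lets the bottle twist about 0.07 rad per N m. Over 45 N between cap and bottle (press, twist or pull) ruins the closure.
- mouth (a point): Point fixed to the holder on the bottle's axis, 108 mm above the bench: where the closed cap's underside is when the bottle is fully down in the cup. At the start the bottle may stand 0 to 3.5 mm proud of that, held by the rubber (not reported); pressing on the cap first slides it down home (about 4 N).
- dish: Shallow round steel dish fixed to the bench, 152 mm outside diameter, flat floor 3 mm thick, rim 8 mm high. Origin at the centre of its underside.
- timer: Bystander: white lab timer, 64 x 62 x 20 mm, origin at its underside.
- reagent: Bystander: small white reagent bottle with red cap, 44 mm diameter, 74 mm high, origin at its underside.
- tape: Bystander: roll of tape lying flat, 67 mm diameter, 19 mm high, origin at its underside.
- carton: Bystander: white carton, 100 x 50 x 36 mm, origin at its underside.
There are look-alikes about, which are no part of the job. What is meant by the dish is not yellow, and is the larger of those in its own colour.

How it is judged:
On the way, in this order (a step that is already met when the one before it is completed fails the run):
1. the cap, still on the neck, has been turned anticlockwise past its notches (angle between the x axis of cap and the x axis of holder, either way round above 0.5 rad and distance between cap and mouth below 0.012 m), for 0.1 s.
2. the cap is lifted clear of the neck (z of cap in the frame of mouth above 0.03 m), for 0.1 s.
3. the cap stands in the dish while the fingers still hold it (not dropped) (z of cap in the frame of dish below 0.008 m and horizontal distance between cap and dish below 0.045 m and contact force between the fingers and cap above 0.5 N), for 0.05 s.
At the end, for the whole second after the job is handed in: The cap stands upright (within 0.1 rad, open side down), released and at rest on the floor of the steel dish, its centre within 45 mm of the dish's centre (horizontal distance between cap and dish below 0.045 m and z of cap in the frame of dish between 0 and 0.006 m and angle between cap's own z axis and vertical below 0.1 rad and linear speed of cap below 0.02 m/s); the robot touches nothing.
It fails at once if more than 45 N between cap and bottle (closure forced) (contact force between cap and holder above 45 N).
It fails at once if the timer is moved more than 20 mm (distance of timer from where it was at the start of the episode above 0.02 m).
It fails at once if the reagent bottle is moved more than 20 mm (distance of reagent from where it was at the start of the episode above 0.02 m).
It fails at once if the tape roll is moved more than 20 mm (distance of tape from where it was at the start of the episode above 0.02 m).
It fails at once if the carton is moved more than 20 mm (distance of carton from where it was at the start of the episode above 0.02 m).
It also fails if it takes over 67 s, if anything falls off the work surface, if the arm or the gripper's body presses on something with over 40 N, if the wrist force passes 120 N, or if a joint passes its speed limit or range.

### The arm

A 7-joint arm with a two-finger parallel gripper is mounted at the origin on a cart in front of the work surface, level with it; the furniture and walls round the work are solid. World frame = base frame: x ahead of the robot, y to its left, z up, the work surface at z = 0. Lengths are in m, angles in rad, forces in N, time in s.
With the tool pointing down it reaches from about 0.4 to 0.85 m from the base axis. Payload 10.4 kg.
Tool frame: the origin (TCP) lies at the very end of the fingers, on their centre line; the grasp point (between the pads) lies 19 mm behind it; z points along the fingers, y is the direction in which the jaws open and shut (so a half turn about z gives the same grasp; the last joint's range is limited). The gripper opens to 85 mm and grips with 20 to 120 N. Pads are 22 mm wide; open, the fingers measure 114 mm over their backs; the gripper's body (76 mm by 85 mm) begins 54 mm behind the grasp point. The pads swing forward as they close: fully open they stand 13 mm farther back than shut.
Start: joints at [1.191, 0.332, -0.065, 1.46, 0.022, 1.35, -0.088], TCP at [0.218, -0.586, 0.231] pointing down, gripper open.
Joint ranges: [-2.6, 2.6], [-0.5, 2.12], [-1.47, 1.34], [0.16, 2.42], [-1.27, 4.41], [0.06, 2.06], [-2.6, 2.6]. Speed limits (rad/s): [2.22, 2.22, 2.79, 2.79, 3.14, 3.14, 3.14].

### API

Orientations are given as a unit quaternion [x, y, z, w].
In Python, from workcell import get_obs, camera, camera_info, hand_in gives the robot as it stands.
- The arm moves only by the tool move_arm, never from a script. Its argument "moves" is a list of rows, each a list of 3 entries, a list of its own where there are three numbers: the shift along the tool's x, y, z in units of 25 mm (1.0 is 25 mm), then the turn, a rotation vector about the tool's x, y, z in degrees, then the opening, from 0 (shut) to 1 (fully open). A call has 1 to 5 rows; each row shifts and turns the commanded pose from where the row before left it, along the tool's axes as they then stand; what a row does not reach is not made up. A row lasts 1/8 s, in which the tool goes at most 62.5 mm and 10.7 degrees, less where a joint would pass 70% of its speed; a pose out of reach is approached as far as the arm can. A call is refused whole if a number of a shift passes 1 or a number of a turn 10.7, either way. A call with a gripper value outside its range is refused whole. The fingers move at their own pace and stop on an object; "squeeze" is the grip in N (left out, the last holds). Time passes only in rows, so rows that do not move let the fingers close. It gives the time, the measured TCP pose, the force and the opening at its end, in the units of the state.
- get_obs(): the state, without advancing time (a new reading comes with each control period).
- camera(name): name is "side" or "top"; returns the picture (420x560x3 uint8, red, green, blue); there is no depth.
- camera_info(name): a dict with "fx", "fy", "cx", "cy" (pixels), "D" ([k1, k2, p1, p2, k3] as OpenCV has them; the pictures are not rectified), "origin" and "rotation" of the camera in the world. Camera axes: x right, y down, z forward; pixel columns grow to the right and rows downward; lengths in m; the calibration is good to about 2 mm. A picture is of the moment at which its call begins. camera_info takes no time and is no camera call.
- hand_in(): hands the job in, once; it reports no verdict.
The state is a dict: "clock": time; "joint_pos": joint angles; "joint_velocities": joint speeds; "tau": joint torques, N m; "position": TCP position; "ee_rot": TCP orientation; "ft_force": force on the tool from outside, world axes, zero at the start; "torque": the same for the moment, N m; "grip_width": opening from 0.0 (shut) to 1.0 (fully open).
Only numpy, scipy, OpenCV 4.12 (cv2) and the standard library are available. Lean on these libraries where they do the work, as an engineer would, in place of code of your own. Each camera call takes 0.05 s, during which the arm holds its last target. There are 200 camera calls.

## Working session

There is one attempt and no reset: what is moved stays moved. The work goes in short steps, Python scripts to look and compute and a tool call to move; the robot and the scene stay as the last step left them, time stands still between calls to the robot, and variables do not carry over. Pictures are saved under pics/ and viewed, about 8 in all and at most 12, crops included, and the job is handed in when it is done.

Besides the shell and the picture viewer there is one more tool, called as name([rows], argument=value, ...), one row to a line, values as JSON. move_arm: Moves the arm, as the interface text tells. Its arguments: {"type":"object","properties":{"moves":{"type":"array","items":{"type":"array"}},"squeeze":{"type":"number"}},"required":["moves"]}

```bash
mkdir -p pics; python3 - <<'E'
from workcell import *
import cv2
o=get_obs(); print({k:o[k] for k in('clock','position','ee_rot','ft_force','grip_width')})
for n in('top','side'):
    cv2.imwrite(f'pics/{n}1.png',camera(n)[:,:,::-1]); print(camera_info(n))
E
```

```text
{'clock': 0.0, 'position': array([ 0.21814566, -0.58527921,  0.2305038 ]), 'ee_rot': array([ 9.84127875e-01,  1.77459222e-01, -1.68870999e-04, -7.22500072e-04]), 'ft_force': array([ 0.13643228,  0.82734716, -0.22870122]), 'grip_width': 1.0033222129876813}
{'fx': 471.641200925611, 'fy': 471.641200925611, 'cx': 278.8233120540347, 'cy': 202.38749657304942, 'D': array([-0.06004144,  0.        ,  0.        ,  0.        ,  0.        ]), 'origin': array([ 0.42256751, -0.02432579,  1.32914205]), 'rotation': array([-0.70352909,  0.70916401, -0.03055548,  0.03463508])}
{'fx': 385.4028317192527, 'fy': 385.4028317192527, 'cx': 274.43347855948963, 'cy': 210.1489257239165, 'D': array([0.02557949, 0.        , 0.        , 0.        , 0.        ]), 'origin': array([0.58883751, 0.73996143, 0.82162805]), 'rotation': array([ 0.0067851 ,  0.91513992, -0.40290407, -0.01188242])}
```

View pics/top1.png

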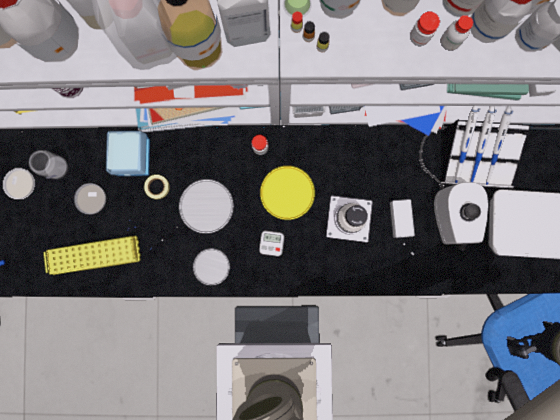

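View pics/side1.png

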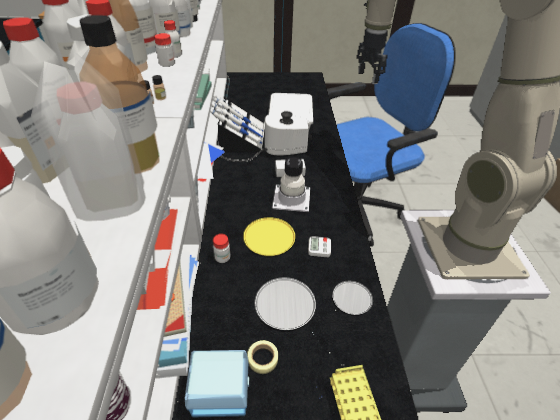

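Top view: cap at about (353,216) on its holder, with the carton (402,218) to its right. The large steel dish is at (206,206), and the smaller one (211,267) and the yellow one (287,192) are look-alikes. Timer (271,243), reagent (259,145), tape (156,187). The side view agrees.

```bash
cat > h.py <<'E'
from workcell import *
import cv2, numpy as np
from scipy.spatial.transform import Rotation as R
def cam(n):
    c=camera_info(n); return c,np.array([[c['fx'],0,c['cx']],[0,c['fy'],c['cy']],[0,0,1]]),R.from_quat(c['rotation']).as_matrix()
def back(n,uv,z):
    c,K,M=cam(n); p=cv2.undistortPoints(np.array([[uv]],float),K,c['D'])[0,0]
    d=M@[p[0],p[1],1]; return c['origin']+d*(z-c['origin'][2])/d[2]
def proj(n,P):
    c,K,M=cam(n); return cv2.projectPoints(((np.atleast_2d(P)-c['origin'])@M),np.zeros(3),np.zeros(3),K,c['D'])[0][:,0]
def crop(im,x,y,w,h,s,f):
    cv2.imwrite(f,cv2.resize(im[y:y+h,x:x+w],None,fx=s,fy=s,interpolation=cv2.INTER_CUBIC))
E
python3 - <<'E'
from h import *
t=cv2.imread('pics/top1.png'); s=cv2.imread('pics/side1.png')
a=cv2.resize(t[186:251,315:415],None,fx=6,fy=6,interpolation=2); b=cv2.resize(s[145:220,255:330],None,fx=390/75,fy=390/75,interpolation=2)
cv2.imwrite('pics/c1.png',np.hstack([a,b])[:, :1000]) if 0 else cv2.imwrite('pics/c1.png',cv2.resize(np.hstack([a,b]),(792,312)))
print(a.shape,b.shape)
print('cap',back('top',(353,216),.144),back('side',(293,163),.144)); 
for n,uv,z in[('dish',(206,206),.006),('timer',(271,243),.02),('reag',(259,143),.074),('carton',(402,218),.036),('tape',(156,187),.019)]: print(n,back('top',uv,z))
print('dishside',back('side',(285,303),.006))
# ellipse fit dish
g=cv2.cvtColor(t,cv2.COLOR_BGR2GRAY)[170:245,170:245]
cs,_=cv2.findContours((g>70).astype(np.uint8),0,2); c=max(cs,key=cv2.contourArea); e=cv2.fitEllipse(c);print(e); print(back('top',(e[0][0]+170,e[0][1]+170),.006))
E
```

```text
(390, 600, 3) (390, 390, 3)
cap [ 0.4962386  -0.20443415  0.144     ] [ 0.50101442 -0.20996074  0.144     ]
dish [0.5364336  0.18843943 0.006     ]
timer [0.43100116 0.00528473 0.02      ]
reag [0.70061264 0.03490844 0.074     ]
carton [ 0.49624644 -0.35599276  0.036     ]
tape [0.59011845 0.32811765 0.019     ]
dishside [0.53724382 0.19027452 0.006     ]
((35.706268310546875, 35.88309860229492), (53.48830032348633, 54.3388557434082), 48.26701354980469)
[0.53677145 0.18927372 0.006     ]
```

View pics/c1.png

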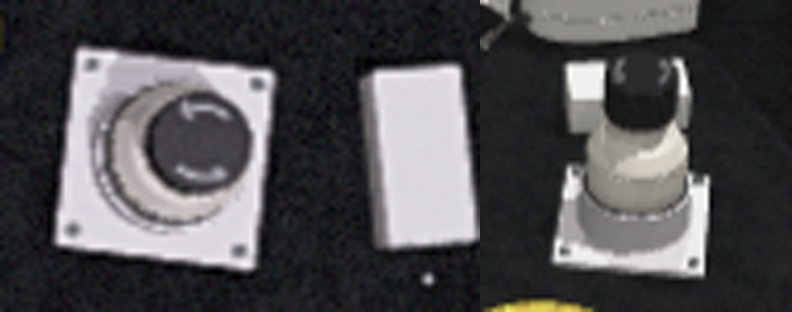

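Close-up: arrows' midpoint in top view at about (357.5,215), plate centre at about (349.8,218.9). In the side view the arrows' midpoint is at (293.8,162.3).

```bash
python3 - <<'E'
from h import *
for z in(.144,.1475):print(back('top',(357.5,215),z),back('side',(293.8,162.3),z))
print(back('top',(349.8,218.9),.008))
cor=[back('top',(315+x/4.8,186+y/4.8),.008) for x,y in[(80,47),(277,72),(257,270),(53,245)]]
print(np.mean(cor,0),[np.degrees(np.arctan2(*(cor[i]-cor[(i+1)%4])[1::-1])) for i in range(4)])
o=get_obs();print(R.from_quat(o['ee_rot']).as_matrix().round(3),o['position'],o['joint_pos'])
E
```

```text
[ 0.49866332 -0.21584837  0.144     ] [ 0.49839079 -0.21356718  0.144     ]
[ 0.4984386  -0.21528276  0.1475    ] [ 0.49885795 -0.20864213  0.1475    ]
[ 0.49662155 -0.21593149  0.008     ]
[ 0.4964978  -0.21583615  0.008     ] [np.float64(82.26564347885198), np.float64(-7.186612909459583), np.float64(-97.49321722807225), np.float64(171.2724523618733)]
[[ 0.937  0.349 -0.   ]
 [ 0.349 -0.937  0.001]
 [-0.    -0.001 -1.   ]] [ 0.21819099 -0.58533294  0.23060676] [ 1.19140648  0.33280257 -0.06470655  1.46084171  0.02157022  1.34987741
 -0.08849577]
```

move_arm([
  [[0.9,-0.6,0],[0,0,0],1],
  [[1,-0.64,0],[0,0,0],1],
  [[1,-0.64,0],[0,0,0],1],
  [[1,-0.64,0],[0,0,0],1],
  [[1,-0.64,0],[0,0,0],1],
], squeeze=80)

```text
clock: 0.72
position: [0.3059, -0.4678, 0.231]
ee_rot: [0.984, 0.177, -0.0, -0.0]
ft_force: [-0.3, 0.1, -0.5]
grip_width: 1.0
```

move_arm([
  [[1,-0.64,0],[0,0,0],1],
  [[1,-0.64,0],[0,0,0],1],
  [[1,-0.64,0],[0,0,0],1],
  [[1,-0.64,0],[0,0,0],1],
  [[1,-0.64,0],[0,0,0],1],
])

```text
clock: 1.35
position: [0.395, -0.3493, 0.231]
ee_rot: [0.984, 0.177, -0.0, -0.0]
ft_force: [0.2, 0.5, -0.5]
grip_width: 1.001
```

move_arm([
  [[1,-0.64,0],[0,0,0],1],
  [[1,-0.64,0],[0,0,0],1],
  [[0.8,-0.6,0],[0,0,0],1],
  [[0.5,-0.4,0.4],[0,0,0],1],
  [[0,0,0],[0,0,0],1],
])

```text
clock: 1.98
position: [0.4518, -0.267, 0.22]
ee_rot: [0.984, 0.178, -0.001, -0.001]
ft_force: [0.1, -0.4, 0.7]
grip_width: 0.999
```

move_arm([
  [[0.8,-0.43,0.5],[0,0,0],1],
  [[0.8,-0.43,0.5],[0,0,0],1],
  [[0.8,-0.43,0.5],[0,0,0],1],
  [[0,0,0.3],[0,0,0],1],
  [[0,0,0],[0,0,0],1],
])

```text
clock: 2.6
position: [0.4959, -0.2183, 0.1757]
ee_rot: [0.984, 0.177, -0.001, -0.0]
ft_force: [-0.6, 0.1, 0.7]
grip_width: 1.003
```

```bash
python3 - <<'E'
from h import *
o=get_obs();print(o['position'],o['joint_pos'].round(2),o['ft_force'])
s=camera('side')[:,:,::-1];t=camera('top')[:,:,::-1]
b=cv2.resize(s[100:220,230:350],(480,480),interpolation=2);a=cv2.resize(t[180:260,310:390],(320,480)[:1]*2,interpolation=2)
a=np.vstack([a,np.zeros((160,320,3),np.uint8)])
cv2.imwrite('pics/c2.png',np.hstack([a,b]))
E
```

```text
[ 0.49590297 -0.21827809  0.17568686] [ 0.68  0.22 -0.39  1.74  0.09  1.21 -0.95] [-0.59477749  0.10884017  0.71300025]
```

View pics/c2.png

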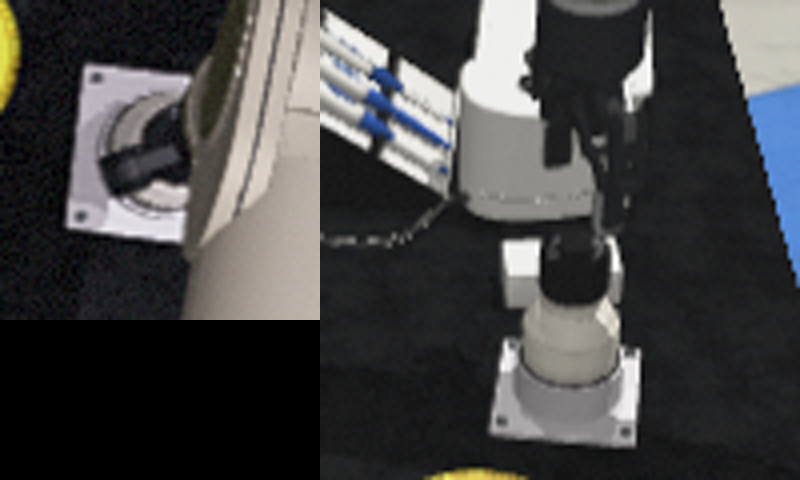

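The gripper is above the cap in the side crop (fingers near (587,180), cap top near (575,265)), and the open jaws span it. Now I'll correct the remaining 2–3 mm and descend.

move_arm([
  [[0.12,-0.07,0.6],[0,0,0],1],
  [[0,0,0.6],[0,0,0],1],
  [[0,0,0.5],[0,0,0],1],
  [[0,0,0.5],[0,0,0],1],
  [[0,0,0.1],[0,0,0],1],
])

```text
clock: 3.32
position: [0.4987, -0.214, 0.1176]
ee_rot: [0.984, 0.177, -0.001, -0.0]
ft_force: [1.0, 0.3, 0.8]
grip_width: 1.007
```

move_arm([
  [[0,0,0],[0,0,0],1],
  [[0,0,0],[0,0,0],0.85],
])

```text
clock: 3.58
position: [0.4996, -0.2143, 0.1193]
ee_rot: [0.984, 0.177, 0.0, 0.0]
ft_force: [0.0, 0.8, 0.1]
grip_width: 0.847
```

move_arm([
  [[-0.03,0.02,0.1],[0,0,0],0.7],
  [[0,0,0],[0,0,0],0.5],
  [[0,0,0],[0,0,0],0.5],
  [[0,0,0],[0,0,0],0.5],
], squeeze=30)

```text
clock: 4.08
position: [0.4987, -0.2149, 0.1163]
ee_rot: [0.984, 0.177, 0.0, 0.0]
ft_force: [-0.2, 0.0, -0.6]
grip_width: 0.626
```

move_arm([
  [[0,0,0],[0,0,0],0.4],
  [[0,0,0],[0,0,0],0.4],
  [[0,0,0.06],[0,0,0],0.4],
  [[0,0,0.06],[0,0,0],0.4],
  [[0,0,0],[0,0,0],0.4],
], squeeze=90)

```text
clock: 4.7
position: [0.4993, -0.215, 0.114]
ee_rot: [0.984, 0.177, 0.001, 0.0]
ft_force: [-1.1, 0.2, 8.5]
grip_width: 0.607
```

move_arm([
  [[0,0,0.06],[0,0,0],0.4],
  [[0,0,0.04],[0,0,0],0.4],
  [[0,0,0],[0,0,0],0.4],
])

```text
clock: 5.08
position: [0.4997, -0.2151, 0.1122]
ee_rot: [0.984, 0.177, 0.001, 0.001]
ft_force: [-1.7, 0.6, 11.9]
grip_width: 0.607
```

move_arm([
  [[0,0,0.06],[0,0,0],0.4],
  [[0,0,0],[0,0,0],0.4],
])

```text
clock: 5.32
position: [0.5, -0.2152, 0.111]
ee_rot: [0.984, 0.177, 0.001, 0.001]
ft_force: [-1.7, 2.0, 15.6]
grip_width: 0.606
```

move_arm([
  [[0,0,0.05],[0,0,0],0.4],
  [[0,0,0],[0,0,0],0.4],
])

```text
clock: 5.58
position: [0.5004, -0.2153, 0.1104]
ee_rot: [0.984, 0.177, 0.002, 0.001]
ft_force: [-2.7, 1.9, 18.9]
grip_width: 0.603
```

```bash
python3 -c "
from workcell import *
o=get_obs();print(o['position'],o['ft_force'],o['torque'],o['joint_pos'])"
```

```text
[ 0.50036351 -0.21534827  0.11036012] [-2.65452289  1.88640024 18.92160807] [ 0.33799883  0.64212757 -0.02545942] [ 0.66130464  0.28398298 -0.38932206  1.80533428  0.12216108  1.07158326
 -0.98612565]
```

move_arm([
  [[0,0,0],[0,0,-4],0.4],
  [[0,0,0],[0,0,-4],0.4],
  [[0,0,0],[0,0,-2],0.4],
])

```text
clock: 5.95
position: [0.5004, -0.2151, 0.1104]
ee_rot: [0.965, 0.263, 0.002, 0.001]
ft_force: [-2.1, 1.9, 17.8]
grip_width: 0.607
```

```bash
cat > s.py <<'E'
from workcell import *
import numpy as np
from scipy.spatial.transform import Rotation as R
o=get_obs();M=R.from_quat(o['ee_rot']).as_matrix()
print(o['clock'],o['position'].round(4),o['ft_force'].round(1),o['torque'].round(3),'yaw',np.degrees(np.arctan2(M[1,0],M[0,0])).round(2),'tilt',M[:2,2].round(4),'j7',o['joint_pos'][6].round(3),o['grip_width'])
E
python3 s.py
```

```text
5.95 [ 0.5004 -0.2151  0.1104] [-2.1  1.9 17.8] [ 0.653  0.696 -0.132] yaw 30.54 tilt [ 0.0037 -0.0014] j7 -0.816 0.6073971119303061
```

move_arm([
  [[0,0,0.01],[0,0,-4],0.4],
  [[0,0,0],[0,0,-4],0.4],
  [[0,0,0],[0,0,-2],0.4],
])

```text
clock: 6.32
position: [0.5005, -0.2151, 0.1103]
ee_rot: [0.938, 0.346, 0.002, 0.001]
ft_force: [-2.4, 2.9, 19.7]
grip_width: 0.616
```

```bash
python3 s.py
```

```text
6.325 [ 0.5005 -0.2151  0.1103] [-2.4  2.9 19.7] [ 0.66   0.83  -0.284] yaw 40.54 tilt [ 0.0039 -0.0016] j7 -0.648 0.6164986076680511
```

move_arm([
  [[0,0,0.01],[0,0,-4],0.4],
  [[0,0,0],[0,0,-4],0.4],
  [[0,0,0],[0,0,-2],0.4],
])

```text
clock: 6.7
position: [0.5006, -0.2152, 0.1103]
ee_rot: [0.904, 0.427, 0.002, 0.002]
ft_force: [-3.3, 2.1, 23.4]
grip_width: 0.612
```

```bash
python3 s.py
```

```text
6.7 [ 0.5006 -0.2152  0.1103] [-3.3  2.1 23.4] [ 0.623  0.851 -0.145] yaw 50.54 tilt [ 0.0042 -0.0018] j7 -0.48 0.6115297364048458
```

move_arm([
  [[0,0,-0.02],[0,0,-3],0.4],
  [[0,0,0],[0,0,-3],0.4],
  [[0,0,0],[0,0,-2],0.4],
])

```text
clock: 7.08
position: [0.5004, -0.2151, 0.1104]
ee_rot: [0.872, 0.489, 0.001, 0.002]
ft_force: [-3.7, 2.4, 19.3]
grip_width: 0.609
```

```bash
python3 s.py
```

```text
7.075 [ 0.5004 -0.2151  0.1104] [-3.7  2.4 19.3] [ 0.572  0.685 -0.088] yaw 58.53 tilt [ 0.0037 -0.0016] j7 -0.346 0.6085963104736117
```

move_arm([
  [[0,0,0],[0,0,-2],0.4],
  [[0,0,0],[0,0,-2],0.4],
  [[0,0,0],[0,0,-1],0.4],
])

```text
clock: 7.45
position: [0.5004, -0.2151, 0.1104]
ee_rot: [0.85, 0.526, 0.001, 0.002]
ft_force: [-2.9, 2.7, 19.6]
grip_width: 0.611
```

```bash
python3 s.py
```

```text
7.45 [ 0.5004 -0.2151  0.1104] [-2.9  2.7 19.6] [ 0.552  0.783 -0.177] yaw 63.49 tilt [ 0.0037 -0.0015] j7 -0.263 0.6114011126257205
```

move_arm([
  [[0,0,0],[0,0,-1],0.4],
  [[0,0,0],[0,0,-1],0.4],
  [[0,0,0],[0,0,0],0.4],
])

```text
clock: 7.82
position: [0.5004, -0.2151, 0.1104]
ee_rot: [0.841, 0.541, 0.001, 0.002]
ft_force: [-3.4, 2.1, 19.7]
grip_width: 0.607
```

```bash
python3 s.py
```

```text
7.825 [ 0.5004 -0.2151  0.1104] [-3.4  2.1 19.7] [ 0.577  0.795 -0.136] yaw 65.46 tilt [ 0.0035 -0.0015] j7 -0.23 0.6065017148196739
```

move_arm([
  [[0,0,0],[0,0,-1.2],0.4],
  [[0,0,0],[0,0,-1.2],0.4],
])

```text
clock: 8.07
position: [0.5003, -0.2151, 0.1104]
ee_rot: [0.83, 0.558, 0.001, 0.002]
ft_force: [-2.3, 3.2, 19.9]
grip_width: 0.609
```

```bash
python3 s.py
```

```text
8.075 [ 0.5003 -0.2151  0.1104] [-2.3  3.2 19.9] [ 0.675  0.798 -0.116] yaw 67.88 tilt [ 0.0034 -0.0015] j7 -0.189 0.6093970125778344
```

move_arm([
  [[0,0,0],[0,0,-1.2],0.4],
  [[0,0,0],[0,0,-1.2],0.4],
])

```text
clock: 8.32
position: [0.5003, -0.215, 0.1104]
ee_rot: [0.818, 0.576, 0.001, 0.002]
ft_force: [-3.6, 2.9, 19.1]
grip_width: 0.606
```

```bash
python3 s.py
```

```text
8.325 [ 0.5003 -0.215   0.1104] [-3.6  2.9 19.1] [ 0.72   0.875 -0.154] yaw 70.28 tilt [ 0.0034 -0.0014] j7 -0.149 0.6063434649789821
```

move_arm([
  [[0,0,0],[0,0,-1.2],0.4],
  [[0,0,0],[0,0,-1.2],0.4],
])

```text
clock: 8.57
position: [0.5003, -0.2151, 0.1104]
ee_rot: [0.806, 0.593, 0.001, 0.002]
ft_force: [-3.1, 2.5, 19.6]
grip_width: 0.612
```

```bash
python3 s.py
```

```text
8.575 [ 0.5003 -0.2151  0.1104] [-3.1  2.5 19.6] [ 0.585  0.856 -0.152] yaw 72.68 tilt [ 0.0034 -0.0015] j7 -0.109 0.6124442660866951
```

move_arm([
  [[0,0,0],[0,0,-1.2],0.4],
  [[0,0,0],[0,0,-1.2],0.4],
])

```text
clock: 8.82
position: [0.5003, -0.2151, 0.1104]
ee_rot: [0.793, 0.609, 0.001, 0.002]
ft_force: [-3.2, 2.3, 19.8]
grip_width: 0.61
```

```bash
python3 s.py
```

```text
8.825 [ 0.5003 -0.2151  0.1104] [-3.2  2.3 19.8] [ 0.567  0.871 -0.115] yaw 75.08 tilt [ 0.0034 -0.0015] j7 -0.069 0.6104677598071032
```

move_arm([
  [[0,0,0],[0,0,-1.2],0.4],
  [[0,0,0],[0,0,-1.2],0.4],
])

```text
clock: 9.07
position: [0.5003, -0.2151, 0.1103]
ee_rot: [0.78, 0.626, 0.001, 0.002]
ft_force: [-3.4, 2.9, 20.1]
grip_width: 0.608
```

```bash
python3 s.py
```

```text
9.075 [ 0.5003 -0.2151  0.1103] [-3.4  2.9 20.1] [ 0.598  0.851 -0.082] yaw 77.48 tilt [ 0.0034 -0.0015] j7 -0.028 0.6081064567743374
```

move_arm([
  [[0,0,0],[0,0,-1.2],0.4],
  [[0,0,0],[0,0,-1.2],0.4],
])

```text
clock: 9.32
position: [0.5003, -0.2151, 0.1104]
ee_rot: [0.767, 0.642, 0.001, 0.002]
ft_force: [-3.8, 3.1, 18.9]
grip_width: 0.606
```

```bash
python3 s.py
```

```text
9.325 [ 0.5003 -0.2151  0.1104] [-3.8  3.1 18.9] [ 0.519  0.936 -0.196] yaw 79.88 tilt [ 0.0034 -0.0016] j7 0.012 0.6064573761698281
```

move_arm([
  [[0,0,0],[0,0,-1.2],0.4],
  [[0,0,0],[0,0,-1.2],0.4],
])

```text
clock: 9.57
position: [0.5001, -0.2152, 0.1104]
ee_rot: [0.753, 0.658, 0.001, 0.002]
ft_force: [-4.1, 2.4, 20.0]
grip_width: 0.61
```

```bash
python3 s.py
```

```text
9.575 [ 0.5001 -0.2152  0.1104] [-4.1  2.4 20. ] [ 0.533  1.082 -0.351] yaw 82.26 tilt [ 0.003  -0.0016] j7 0.052 0.6103583575875816
```

move_arm([
  [[0,0,0],[0,0,-0.8],0.4],
  [[0,0,0],[0,0,0],0.4],
])

```text
clock: 9.82
position: [0.5001, -0.2152, 0.1104]
ee_rot: [0.749, 0.663, 0.001, 0.002]
ft_force: [-4.3, 2.1, 20.5]
grip_width: 0.61
```

```bash
python3 s.py
```

```text
9.825 [ 0.5001 -0.2152  0.1104] [-4.3  2.1 20.5] [ 0.558  1.197 -0.416] yaw 83.01 tilt [ 0.003  -0.0015] j7 0.065 0.6100278789191289
```

Torque has risen steadily over two steps, so the stop is at about 62° of turn. I'll ease back about 3.5° and then lift gently.

move_arm([
  [[0,0,0],[0,0,2],0.4],
  [[0,0,0],[0,0,1.5],0.4],
  [[0,0,-0.12],[0,0,0],0.4],
  [[0,0,-0.12],[0,0,0],0.4],
  [[0,0,0],[0,0,0],0.4],
])

```text
clock: 10.45
position: [0.4993, -0.2149, 0.1149]
ee_rot: [0.769, 0.64, 0.0, 0.001]
ft_force: [-1.3, 0.7, 5.8]
grip_width: 0.61
```

```bash
python3 s.py
```

```text
10.45 [ 0.4993 -0.2149  0.1149] [-1.3  0.7  5.8] [0.267 0.312 0.013] yaw 79.55 tilt [ 0.0013 -0.0006] j7 0.01 0.6097631711536516
```

move_arm([
  [[0,0,-0.12],[0,0,0],0.4],
  [[0,0,-0.1],[0,0,0],0.4],
  [[0,0,0],[0,0,0],0.4],
])

```text
clock: 10.82
position: [0.4986, -0.2148, 0.1194]
ee_rot: [0.769, 0.64, -0.0, -0.0]
ft_force: [-0.6, 0.9, 0.4]
grip_width: 0.608
```

```bash
python3 s.py
```

```text
10.825 [ 0.4986 -0.2148  0.1194] [-0.6  0.9  0.4] [ 0.191  0.101 -0.026] yaw 79.55 tilt [-0.0002  0.0001] j7 0.013 0.6084074859501827
```

move_arm([
  [[0,0,-0.15],[0,0,0],0.4],
  [[0,0,-0.15],[0,0,0],0.4],
  [[0,0,0],[0,0,0],0.4],
])

```text
clock: 11.2
position: [0.499, -0.2151, 0.1275]
ee_rot: [0.769, 0.64, 0.0, 0.001]
ft_force: [-0.6, 0.7, -0.6]
grip_width: 0.608
```

move_arm([
  [[0,0,-0.6],[0,0,0],0.4],
  [[0,0,-0.8],[0,0,0],0.4],
  [[0,0,-0.8],[0,0,0],0.4],
  [[0,0,-0.4],[0,0,0],0.4],
  [[0,0,0],[0,0,0],0.4],
])

```text
clock: 11.82
position: [0.4991, -0.215, 0.1929]
ee_rot: [0.769, 0.64, 0.0, 0.001]
ft_force: [-0.9, 0.4, -0.3]
grip_width: 0.608
```

```bash
python3 s.py; python3 - <<'E'
from h import *
s=camera('side')[:,:,::-1]
crop(s,200,70,150,150,4,'pics/c3.png')
E
```

```text
11.825 [ 0.4991 -0.215   0.1929] [-0.9  0.4 -0.3] [-0.003  0.021 -0.026] yaw 79.54 tilt [ 0.0013 -0.0008] j7 0.047 0.6078216218149708
```

View pics/c3.png

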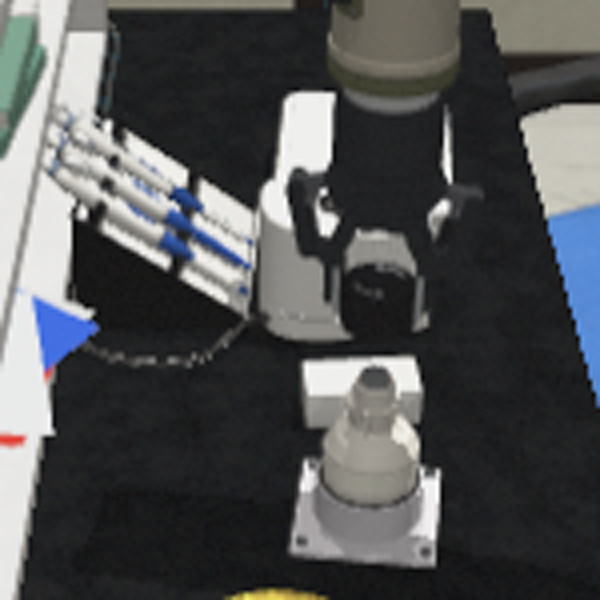

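The cap is off (held at about (380,290) in the crop) and the bare neck shows below at about (375,380). Moving to the dish.

move_arm([
  [[0.5,-0.08,0],[0,0,0],0.4],
  [[0.9,-0.08,0],[0,0,0],0.4],
  [[1,-0.08,0],[0,0,0],0.4],
  [[1,-0.09,0],[0,0,0],0.4],
  [[1,-0.09,0],[0,0,0],0.4],
])

```text
clock: 12.5
position: [0.508, -0.1029, 0.1914]
ee_rot: [0.768, 0.64, -0.0, -0.0]
ft_force: [-0.8, -0.2, 0.0]
grip_width: 0.611
```

move_arm([
  [[1,-0.09,0],[0,0,0],0.4],
  [[1,-0.09,0],[0,0,0],0.4],
  [[1,-0.09,0],[0,0,0],0.4],
  [[1,-0.09,0],[0,0,0],0.4],
  [[1,-0.09,0],[0,0,0],0.4],
])

```text
clock: 13.12
position: [0.5193, 0.0219, 0.1914]
ee_rot: [0.768, 0.64, -0.0, -0.0]
ft_force: [-0.2, -0.3, -1.0]
grip_width: 0.608
```

move_arm([
  [[1,-0.09,0],[0,0,0],0.4],
  [[1,-0.09,0],[0,0,0],0.4],
  [[1,-0.09,0.2],[0,0,0],0.4],
  [[1,-0.09,0.5],[0,0,0],0.4],
  [[0.8,-0.09,0.5],[0,0,0],0.4],
])

```text
clock: 13.75
position: [0.5298, 0.1422, 0.1612]
ee_rot: [0.768, 0.64, -0.0, -0.0]
ft_force: [-0.0, -0.7, -0.9]
grip_width: 0.606
```

move_arm([
  [[0.8,-0.09,0.6],[0,0,0],0.4],
  [[0.6,-0.09,0.6],[0,0,0],0.4],
  [[0,0,0.5],[0,0,0],0.4],
  [[0,0,0.5],[0,0,0],0.4],
  [[0,0,0],[0,0,0],0.4],
])

```text
clock: 14.38
position: [0.5321, 0.1744, 0.106]
ee_rot: [0.769, 0.639, -0.001, -0.0]
ft_force: [-0.4, -0.3, -0.1]
grip_width: 0.609
```

```bash
python3 s.py
```

```text
14.375 [0.5321 0.1744 0.106 ] [-0.4 -0.3 -0.1] [-0.007 -0.071 -0.023] yaw 79.49 tilt [-0.0017 -0.0008] j7 -0.804 0.6091086946420654
```

move_arm([
  [[0.3,0.05,0.8],[0,0,0],0.4],
  [[0.32,0.04,0.8],[0,0,0],0.4],
  [[0,0,0.8],[0,0,0],0.4],
  [[0,0,0.5],[0,0,0],0.4],
  [[0,0,0],[0,0,0],0.4],
])

```text
clock: 15.0
position: [0.537, 0.1899, 0.0333]
ee_rot: [0.769, 0.64, -0.001, -0.0]
ft_force: [0.5, -0.6, -0.8]
grip_width: 0.608
```

```bash
python3 s.py; python3 - <<'E'
from h import *
crop(camera('side')[:,:,::-1],215,225,150,130,4,'pics/c4.png')
E
```

```text
15.0 [0.537  0.1899 0.0333] [ 0.5 -0.6 -0.8] [-0.017 -0.001  0.026] yaw 79.54 tilt [-0.002  -0.0006] j7 -0.885 0.6082027334709998
```

View pics/c4.png

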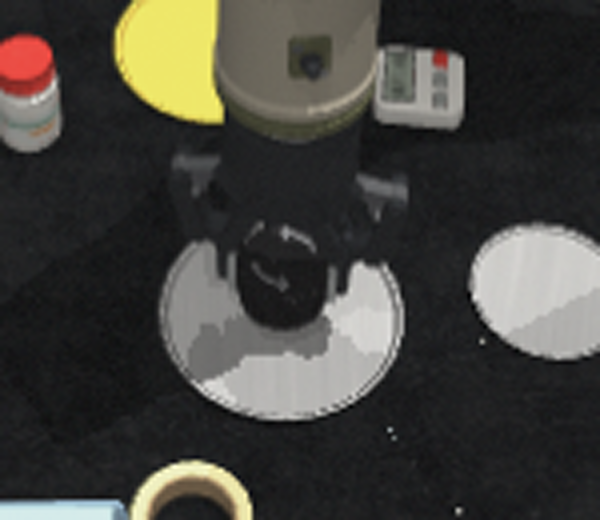

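The cap sits over the middle of the large steel dish: cap at about (283,270), dish centre at about (283,315) in the crop, consistent with its height. Now I'll lower it until contact.

move_arm([
  [[0,0,0.4],[0,0,0],0.4],
  [[0,0,0.3],[0,0,0],0.4],
  [[0,0,0.08],[0,0,0],0.4],
  [[0,0,0.04],[0,0,0],0.4],
  [[0,0,0],[0,0,0],0.4],
])

```text
clock: 15.68
position: [0.5378, 0.1904, 0.0142]
ee_rot: [0.769, 0.64, 0.0, 0.0]
ft_force: [0.4, -0.5, 0.2]
grip_width: 0.606
```

move_arm([
  [[0,0,0.08],[0,0,0],0.4],
  [[0,0,0.04],[0,0,0],0.4],
  [[0,0,0],[0,0,0],0.4],
])

```text
clock: 16.05
position: [0.5376, 0.1903, 0.011]
ee_rot: [0.769, 0.64, -0.0, 0.0]
ft_force: [0.6, 0.6, -0.3]
grip_width: 0.608
```

move_arm([
  [[0,0,0.04],[0,0,0],0.4],
  [[0,0,0],[0,0,0],0.4],
])

```text
clock: 16.3
position: [0.5378, 0.1903, 0.0103]
ee_rot: [0.769, 0.64, 0.0, 0.0]
ft_force: [-1.4, 0.2, 4.0]
grip_width: 0.608
```

Contact at 4 N, at the height I predicted. Hold briefly, then release and withdraw.

move_arm([
  [[0,0,0],[0,0,0],0.4],
  [[0,0,0],[0,0,0],0.66],
  [[0,0,0],[0,0,0],0.75],
  [[0,0,0],[0,0,0],0.85],
  [[0,0,0],[0,0,0],0.95],
], squeeze=20)

```text
clock: 16.92
position: [0.5376, 0.1903, 0.01]
ee_rot: [0.769, 0.64, -0.0, 0.0]
ft_force: [0.7, 0.2, 0.7]
grip_width: 0.951
```

move_arm([
  [[0,0,0],[0,0,0],0.95],
  [[0,0,-0.2],[0,0,0],0.95],
  [[0,0,-0.6],[0,0,0],0.95],
  [[0,0,-1],[0,0,0],0.95],
  [[0,0,-1],[0,0,0],0.95],
])

```text
clock: 17.55
position: [0.5378, 0.1905, 0.0819]
ee_rot: [0.769, 0.64, 0.0, 0.0]
ft_force: [0.6, -0.0, -0.5]
grip_width: 0.949
```

move_arm([
  [[0,0,-1],[0,0,0],0.95],
  [[0,0,-1],[0,0,0],0.95],
  [[0,0,-0.6],[0,0,0],0.95],
  [[0,0,0],[0,0,0],0.95],
  [[0,0,0],[0,0,0],0.95],
])

```text
clock: 18.18
position: [0.5372, 0.19, 0.1442]
ee_rot: [0.769, 0.64, -0.001, -0.0]
ft_force: [0.9, -0.6, 0.7]
grip_width: 0.95
```

```bash
python3 s.py; python3 - <<'E'
from h import *
crop(camera('side')[:,:,::-1],195,225,180,140,4,'pics/c5.png')
E
```

```text
18.175 [0.5372 0.19   0.1442] [ 0.9 -0.6  0.7] [ 0.021 -0.022  0.007] yaw 79.54 tilt [-0.001  -0.0005] j7 -0.808 0.9501731772441447
```

View pics/c5.png

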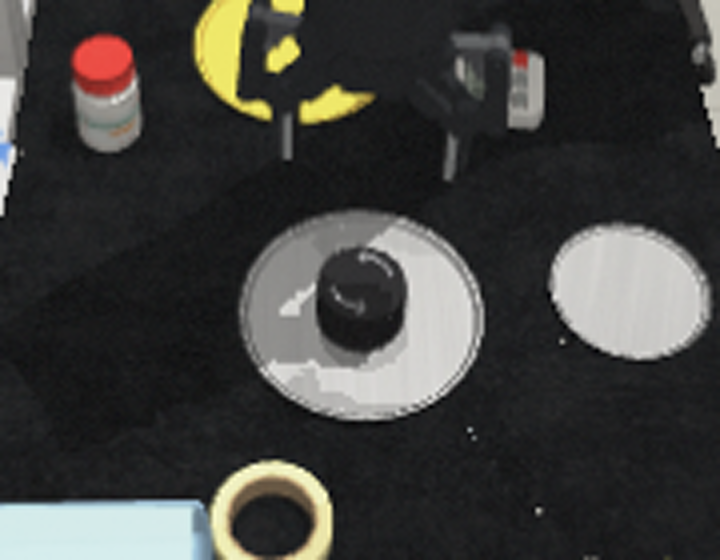

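The cap (about (361,300) in the crop) stands upright in the middle of the large steel dish (about (362,315)). The gripper is clear above it, and the reagent bottle, timer and tape are undisturbed.

```bash
python3 -c "
from workcell import *
print(hand_in())"
```

```text
the job is handed in; nothing more can be done
None
```

The bottle is open and its cap stands upright, released, in the middle of the larger steel dish. I handed the job in at about 18 s of the 67 s allowed; `hand_in()` gives no verdict.

- **Opening:** I pressed the cap down with about 19–20 N. The push read 23.4 N once, briefly above the advised 22 N, and I corrected it straight away. The cap turned anticlockwise about 62°, until the torque rose from about 0.13 to 0.42 N m over two steps, which I took as the stop. I eased back 3.5° and it lifted off with almost no pull.
- **Placing:** The cap touched the dish floor at 4 N while still gripped, at the height I had worked out. I then opened the fingers and withdrew straight up.
- **Last checks:** The final picture shows the cap upright in the dish and the gripper clear of it, with wrist force near zero. By the arm's reading, the cap is about 1 mm from the measured dish centre. The reagent bottle, timer and tape look undisturbed in that picture. The carton was last seen in place just after the cap came off, and the arm did not go near it afterwards.
- **Not measured:** I had no direct reading of the force between cap and bottle (45 N limit). Wrist force and torque stayed low throughout.

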